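# Aim the sample divider's chute at the blue tray and start it

### The job

Push the swivelling chute of the coffee sample divider round with one fingertip, without gripping it, until its outlet is over the middle of the blue tray and leave it there. Then press the green start button on the control box fully down and let go of it. Leave the trays and the jar standing where they are, pick nothing up, and do not press the red stop button.

Things in the scene. Friction and masses are not known exactly. Their poses are not given: they have to be found in the camera images.
- chute (a joint): swing of the chute about the divider's vertical column (rad), stops at -1.1 and 1.1. 0: it points along divider's -x, away from the housing; positive: counter-clockwise from above (outlet moves to the divider's -y). It turns stiffly (0.2 N m friction, about 1.5 N pushed 140 mm from the column) and stays where it is left
- divider: the sample divider, fixed to the table: grey housing 140 x 140 x 132 mm centred 165 mm to its +x, aluminium funnel on it (156 mm across, top at 222 mm); an arm 40 mm wide, 138 to 166 mm high, runs to above the column, ending 20 mm past it; foot plate 150 mm wide, 12 mm thick. Origin on the column's axis at table level; -x points from housing to trays. Stands turned up to 0.16 rad about z
- pivot (a point): point on the axis about which the chute turns, 105 mm above the table, where the chute's side walls would have their middle; a round collar there, 68 mm across, top at 132 mm, turns with the chute
- outlet (a point): centre of the outlet at the chute's free end, 200 mm from the column's axis, 55 mm above the table. The chute is a straight covered aluminium channel with a yellow top plate, 58 mm wide, from 25 to 205 mm from the axis. Its side walls are 36 mm high, sloping down to the outlet: their middle is 74 mm above the table 140 mm from the axis, 61 mm at the outlet
- tray_blue: loose shallow round blue tray, 94 mm across the rim, 28 mm high, 0.18 kg, standing on the table about 200 mm from the column; origin at the centre of its underside. The chute passes about 12 mm above the trays' rims or more
- tray_white: the same tray in white
- tray_red: the same tray in red
- pod: grey control box fixed to the table, 90 (x) x 130 (y) x 50 mm high, with a green and a red push button on top; origin at the centre of its underside; it stands turned any way about z, on either side of the trays
- start (a joint): travel of the green start button (m): 0 up, 0.006 fully down. It springs back; about 5 N holds it fully down, counted as pressed at 0.0045
- start_top (a point): centre of the top face of the green start button (28 mm across), 32 mm towards the control box's +y from its centre; pressed straight down
- stop (a joint): travel of the red stop button (m), the same kind; 0 up
- stop_top (a point): centre of the top face of the red stop button, 64 mm from the green one
- scale: small grey bench scale, fixed, 130 x 120 mm, 36 mm high with a round steel pan; origin at the centre of its underside
- jar: loose amber glass jar with a white cap, 60 mm across, 110 mm high, 0.35 kg; origin at the centre of its underside

How it is judged:
By the outcome, as a careful person would: the job done as asked, in the order asked, and still so for the second after the job is handed in, with the robot touching nothing.
It also fails if it takes over 48 s, if anything falls off the work surface, if the arm or the gripper's body presses on something with over 40 N, if the wrist force passes 120 N, or if a joint passes its speed limit or range.

### The arm

A 6-joint arm with a two-finger parallel gripper is mounted at the origin on the work surface. World frame = base frame: x ahead of the robot, y to its left, z up, the work surface at z = 0. Lengths are in m, angles in rad, forces in N, time in s.
With the tool pointing down it reaches from about 0.3 to 0.875 m from the base axis. Payload 4.2 kg.
Tool frame: the origin (TCP) lies at the very end of the fingers, on their centre line; the grasp point (between the pads) lies 19 mm behind it (robot.grip_depth is the distance from the TCP to the grasp point, in m); z points along the fingers, y is the direction in which the jaws open and shut (so a half turn about z gives the same grasp; the last joint's range is limited). The gripper opens to 85 mm and grips with 20 to 120 N. Pads are 22 mm wide; open, the fingers measure 114 mm over their backs; the gripper's body (76 mm by 85 mm) begins 54 mm behind the grasp point. The pads swing forward as they close: fully open they stand 13 mm farther back than shut.
Start: joints at [1.323, 0.32, 1.565, -0, 1.257, -0.02], TCP at [0.13, 0.56, 0.231] pointing down, gripper open.
Joint ranges: [-3.11, 3.11], [-0.84, 2.01], [0.21, 2.61], [-1.34, 4.49], [0.05, 2.63], [-2.56, 2.56]. Speed limits (rad/s): [2.57, 2.57, 3.14, 3.14, 3.14, 3.14].

### API

Orientations are given as a unit quaternion [x, y, z, w].
In Python, from cell import status, cams, ticket, finder, robot gives the robot as it stands.
- The arm moves only by the tool jog_arm, never from a script. Its argument "commands" is a list that holds one entry, the list of rows, each a list of 7 numbers: the turn, a rotation vector about the world's x, y, z in rad, then the shift along the world's x, y, z in mm, then the opening, from 0 (shut) to 1 (fully open). In form: [[[ax, ay, az, dx, dy, dz, gripper], ...]]. A call has 1 to 12 rows; each row shifts and turns the commanded pose from where the row before left it; what a row does not reach is not made up. A row lasts 1/8 s, in which the tool goes at most 62.5 mm and 10.7 degrees, less where a joint would pass 70% of its speed; a pose out of reach is approached as far as the arm can. A call is refused whole if a number of a shift passes 62.5 or a number of a turn 0.188, either way. A call with a gripper value outside its range is refused whole. The fingers move at their own pace and stop on an object; "squeeze" is the grip in N (left out, the last holds). Time passes only in rows, so rows that do not move let the fingers close. It gives the time, the measured TCP pose, the force and the opening at its end, in the units of the state.
- status.sense(): the state, without advancing time (a new reading comes with each control period).
- cams.get_image(name): name is "scene" or "top"; returns a dict with "img" (480x640x3 uint8, red, green, blue), "depth" (480x640 float32, m along the optical axis (not along the pixel's ray), 0 where there is no reading), "fx", "fy", "cx", "cy" (pixels), "xyz" and "attitude" of the camera in the world. Camera axes: x right, y down, z forward; pixel columns grow to the right and rows downward; lengths in m; the calibration is good to about 2 mm. A picture is of the moment at which its call begins.
- ticket.sign_off(): hands the job in, once; it reports no verdict.
Trained networks look in a picture, given as the dict that the camera call returned (one of the last four; its "shot" number tells which), for a name from the list of things; names that differ only in an ending like _2 or _b are one class to them, and where a whole thing is asked for, a point or a joint stands for the part that bears it (a point fixed in the world has none). Each returns a list of dicts, best first, with "score" (0 to 1); they miss things now and then, are a little off and sometimes report something else, mostly with a low value. They report only what shows in the picture. A call takes as long as a camera call.
- finder.boxes_of(picture, label): "position" ([x, y, z] in m, in world coordinates, good to about 4 mm: the middle of the surface that is visible of it).
- finder.pinpoint(picture, label): "position" ([x, y, z] in m, in world coordinates, good to about 4 mm: a listed point, or the origin of a listed thing).
The state is a dict: "time_s": time; "qpos": joint angles; "joint_vel": joint speeds; "joint_torque": joint torques, N m; "tool_pos": TCP position; "tcp_rot": TCP orientation; "wrist_force": force on the tool from outside, world axes, zero at the start; "torque": the same for the moment, N m; "grip_width": finger opening in m.
Only numpy, scipy, OpenCV 4.12 (cv2) and the standard library are available. Lean on these libraries where they do the work, as an engineer would, in place of code of your own. Each camera call takes 0.05 s, during which the arm holds its last target. There are 200 camera calls.

## Working session

There is one attempt and no reset: what is moved stays moved. The work goes in short steps, Python scripts to look and compute and a tool call to move; the robot and the scene stay as the last step left them, time stands still between calls to the robot, and variables do not carry over. Pictures are saved under pics/ and viewed, about 8 in all and at most 12, crops included, and the job is handed in when it is done.

Besides the shell and the picture viewer there is one more tool, called after ">>>" as name([rows], argument=value, ...), one row to a line, values as JSON. jog_arm: Moves the arm, as the interface text tells. Its arguments: {"type":"object","properties":{"commands":{"type":"array","items":{"type":"array","items":{"type":"array","items":{"type":"number"}}}},"squeeze":{"type":"number"}},"required":["commands"]}

```bash
mkdir -p pics
cat > h.py <<'E'
from cell import status, cams, ticket, finder, robot
import numpy as np, cv2
def shot(cam,name=None):
    p=cams.get_image(cam)
    if name: cv2.imwrite('pics/'+name,p['img'][:,:,::-1])
    return p
def find(p,labels,f='pinpoint',n=2):
    for l in labels:
        for r in getattr(finder,f)(p,l)[:n]: print(l,round(r['score'],2),np.round(r['position'],4))
E
python3 - <<'E'
from h import *
for c in ('top','scene'):
    p=shot(c,c+'1.png'); print(c,p['xyz'],p['attitude'])
    find(p,['pivot','outlet','divider','tray_blue','tray_white','tray_red','pod','start_top','stop_top','scale','jar'])
s=status.sense();print(s['time_s'],s['tool_pos'],s['tcp_rot'],s['wrist_force'])
E
```

```text
top [ 0.39332547 -0.00649901  1.03794544] [ 0.72700068 -0.67910876  0.06909892 -0.07420678]
pivot 0.97 [0.736  0.0138 0.1042]
outlet 0.66 [0.5497 0.0887 0.0583]
outlet 0.28 [0.7324 0.0145 0.1085]
divider 0.87 [0.7401 0.0167 0.0015]
tray_blue 0.58 [ 0.5384  0.009  -0.0024]
tray_blue 0.16 [0.4496 0.3461 0.0026]
tray_white 0.96 [ 0.5988  0.1569 -0.0023]
tray_red 0.84 [ 0.5759 -0.1078  0.0009]
pod 0.74 [ 0.4302 -0.3314 -0.0015]
start_top 0.62 [ 0.4267 -0.3695  0.0713]
stop_top 0.63 [ 0.4347 -0.3001  0.0698]
scale 0.8 [0.4522 0.3451 0.0016]
jar 0.72 [ 0.6118  0.3156 -0.0027]
scene [1.25638697 0.49018937 0.85970986] [ 0.43781596  0.80451748 -0.35637758 -0.18456388]
pivot 0.78 [0.7304 0.0133 0.1044]
outlet 0.6 [0.5489 0.0843 0.0564]
outlet 0.55 [ 0.6124  0.3117 -0.0008]
divider 0.56 [0.7364 0.01   0.0017]
tray_blue 0.78 [ 0.5334  0.0112 -0.0006]
tray_blue 0.73 [ 0.426  -0.3678  0.0688]
tray_white 0.82 [ 0.5951  0.1622 -0.0008]
tray_red 0.66 [ 0.5752 -0.1066  0.0045]
pod 0.81 [ 0.4313 -0.3318 -0.0007]
pod 0.44 [0.5495 0.0873 0.0557]
start_top 0.56 [0.7375 0.0125 0.001 ]
start_top 0.38 [ 0.4296 -0.3665  0.0697]
stop_top 0.62 [ 0.4357 -0.3029  0.0733]
jar 0.81 [ 0.6108  0.3133 -0.0022]
1.2 [0.12983209 0.56016793 0.23134109] [ 1.13616574e-01  9.93524671e-01  4.37875705e-05 -2.90148227e-06] [-0.41732042  0.5948691  -0.04595461]
```

View pics/top1.png

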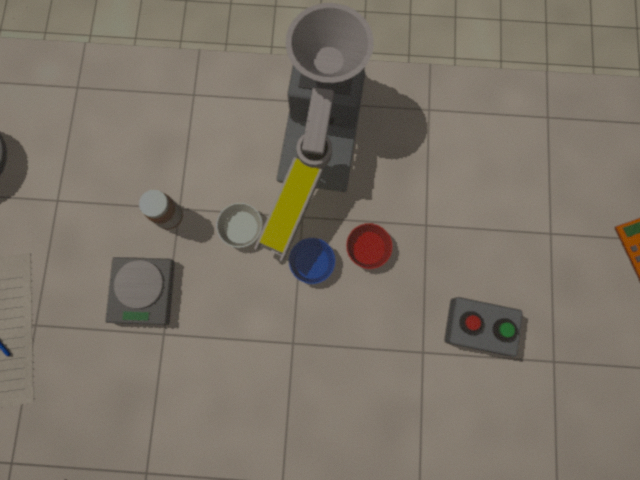

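View pics/scene1.png

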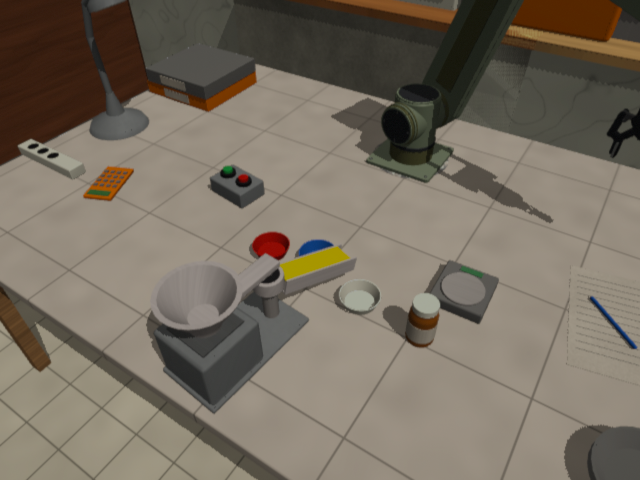

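>>> jog_arm([
  [[0, 0, 0, 41, -34, 0, 0], [0, 0, 0, 41, -34, 0, 0], [0, 0, 0, 41, -34, 0, 0], [0, 0, 0, 41, -34, 0, 0], [0, 0, 0, 41, -34, 0, 0], [0, 0, 0, 41, -34, 0, 0], [0, 0, 0, 41, -34, 0, 0], [0, 0, 0, 41, -34, 0, 0], [0, 0, 0, 41, -34, 0, 0], [0, 0, 0, 41, -34, 0, 0], [0, 0, 0, 41, -34, 0, 0], [0, 0, 0, 41, -34, 0, 0]],
])

```text
time_s: 2.7
tool_pos: [0.6231, 0.1509, 0.2314]
tcp_rot: [0.114, 0.994, 0.0, 0.0]
wrist_force: [1.0, -0.1, -0.2]
grip_width: 0.0001
```

>>> jog_arm([
  [[0, 0, 0, 0, 0, -45, 0], [0, 0, 0, 0, 0, -45, 0], [0, 0, 0, 0, 0, -40, 0], [0, 0, 0, 0, 0, -30, 0], [0, 0, 0, 0, 0, -11, 0], [0, 0, 0, 0, 0, 0, 0], [0, 0, 0, 0, 0, 0, 0]],
])

```text
time_s: 3.58
tool_pos: [0.623, 0.1524, 0.0619]
tcp_rot: [0.114, 0.994, 0.001, 0.001]
wrist_force: [-0.0, -0.8, -0.5]
grip_width: -0.0002
```

Run:
```python
from h import *
p=shot('scene','s2.png')
cv2.imwrite('pics/s2c.png',cv2.resize(p['img'][180:380,200:480,::-1],None,fx=2.5,fy=2.5))
print(status.sense()['tool_pos'])
```

```text
[0.622918   0.15245221 0.06200638]
```

View pics/s2c.png

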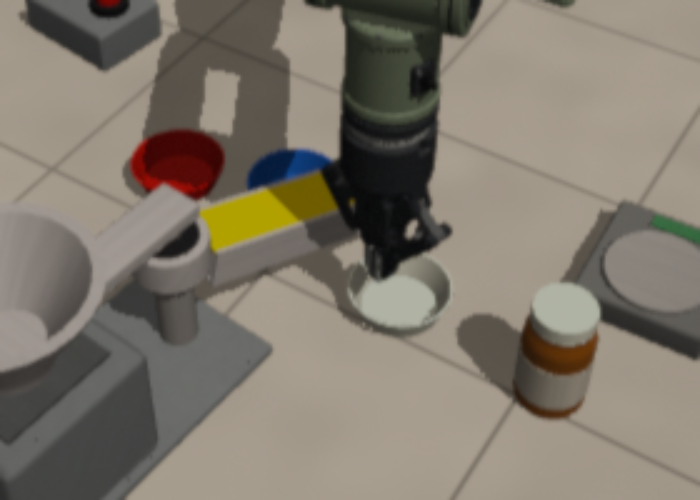

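>>> jog_arm([
  [[0, 0, 0, -3, -7, -1, 0], [0, 0, 0, -3, -7, -1, 0], [0, 0, 0, -3, -7, 0, 0], [0, 0, 0, -3, -7, 0, 0], [0, 0, 0, -3, -7, 0, 0], [0, 0, 0, -3, -7, 0, 0], [0, 0, 0, -3, -7, 0, 0], [0, 0, 0, -3, -7, 0, 0], [0, 0, 0, -3, -7, 0, 0], [0, 0, 0, -3, -7, 0, 0], [0, 0, 0, -3, -4, 0, 0], [0, 0, 0, 0, 0, 0, 0]],
])

```text
time_s: 5.12
tool_pos: [0.5888, 0.0776, 0.0585]
tcp_rot: [0.114, 0.994, -0.0, 0.0]
wrist_force: [0.6, 0.2, 0.4]
grip_width: -0.0003
```

Run:
```python
from h import *
for c in ('top','scene'):
    p=shot(c,c+'3.png'); print(c); find(p,['pivot','outlet','tray_blue','tray_white'],n=1)
p=cv2.imread('pics/top3.png')[100:320,200:480]
cv2.imwrite('pics/t3c.png',cv2.resize(p,None,fx=2.5,fy=2.5))
```

```text
top
pivot 0.63 [0.7327 0.0141 0.105 ]
outlet 0.91 [0.5339 0.0426 0.0545]
tray_blue 0.93 [ 0.538   0.0093 -0.0014]
tray_white 0.7 [ 0.599   0.1587 -0.0014]
scene
pivot 0.62 [0.7329 0.0151 0.105 ]
outlet 0.64 [0.5353 0.0399 0.0596]
tray_blue 0.27 [ 0.5757 -0.1077  0.0038]
tray_white 0.81 [0.5957 0.1614 0.0009]
```

View pics/t3c.png

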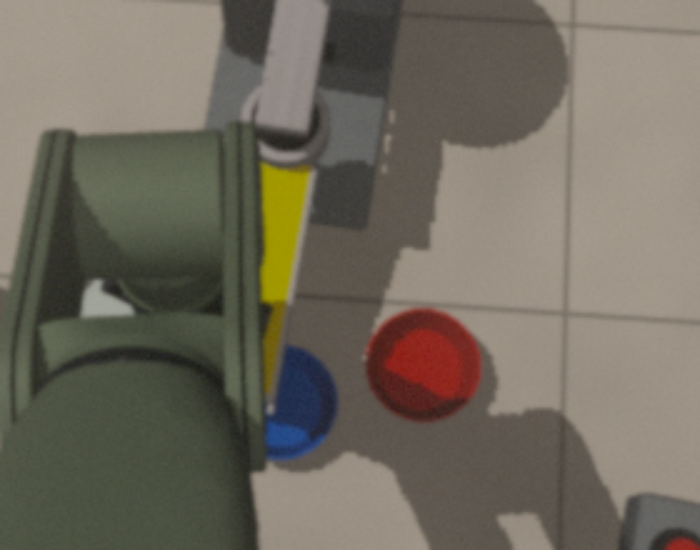

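>>> jog_arm([
  [[0, 0, 0, -1, -4, 0, 0], [0, 0, 0, -1, -4, 0, 0], [0, 0, 0, -1, -4, 0, 0], [0, 0, 0, -1, -4, 0, 0], [0, 0, 0, 0, -3, 0, 0], [0, 0, 0, 0, 0, 0, 0], [0, 0, 0, 0, 10, 0, 0], [0, 0, 0, 0, 30, 0, 0], [0, 0, 0, 0, 40, 10, 0], [0, 0, 0, 0, 40, 50, 0], [0, 0, 0, 0, 40, 60, 0], [0, 0, 0, -30, 50, 20, 0]],
])

```text
time_s: 7.12
tool_pos: [0.5574, 0.265, 0.1929]
tcp_rot: [0.114, 0.993, 0.002, 0.004]
wrist_force: [-0.3, -0.2, -0.1]
grip_width: -0.0001
```

Run:
```python
from h import *
for c in ('top','scene'):
    p=shot(c,c+'4.png'); print(c); find(p,['pivot','outlet','tray_blue','tray_white','jar'],n=1)
    # yellow plate points -> chute direction
    im=p['img'].astype(int); m=(im[...,0]>90)&(im[...,1]>80)&(im[...,2]<50)&(p['depth']>0)
    v,u=np.nonzero(m); d=p['depth'][v,u]
    from scipy.spatial.transform import Rotation as R
    P=R.from_quat(p['attitude']).apply(np.c_[(u-p['cx'])/p['fx']*d,(v-p['cy'])/p['fy']*d,d])+p['xyz']
    P=P[(P[:,2]>.06)&(P[:,2]<.15)&(abs(P[:,1])<.2)&(P[:,0]<.72)&(P[:,0]>.5)]
    r=cv2.minAreaRect((P[:,:2]*1000).astype('float32')); print(r,len(P)); print(np.round(cv2.boxPoints(r),1).tolist())
p=cv2.imread('pics/top4.png')[100:320,200:480]
cv2.imwrite('pics/t4c.png',cv2.resize(p,None,fx=2.5,fy=2.5))
```

```text
top
pivot 0.68 [0.7348 0.0162 0.1049]
outlet 0.79 [0.5349 0.0184 0.0584]
tray_blue 0.76 [ 0.5395  0.0086 -0.0026]
tray_white 0.9 [ 0.5987  0.1564 -0.0033]
jar 0.71 [ 0.4347 -0.3013  0.0726]
((621.7860717773438, 15.71689510345459), (170.6028594970703, 46.71400833129883), 0.7837557196617126) 2220
[[536.2000122070312, 37.900001525878906], [536.7999877929688, -8.800000190734863], [707.4000244140625, -6.5], [706.7999877929688, 40.20000076293945]]
scene
pivot 0.58 [0.7316 0.0174 0.1046]
outlet 0.21 [ 0.4356 -0.3006  0.0722]
tray_blue 0.73 [0.533  0.0078 0.0008]
tray_white 0.93 [ 0.5962  0.1599 -0.0013]
jar 0.82 [ 0.6104  0.3106 -0.0031]
((620.8816528320312, 16.155467987060547), (172.12875366210938, 48.09550476074219), 0.7925384044647217) 811
[[534.5, 39.0], [535.2000122070312, -9.100000381469727], [707.2999877929688, -6.699999809265137], [706.5999755859375, 41.400001525878906]]
```

View pics/t4c.png

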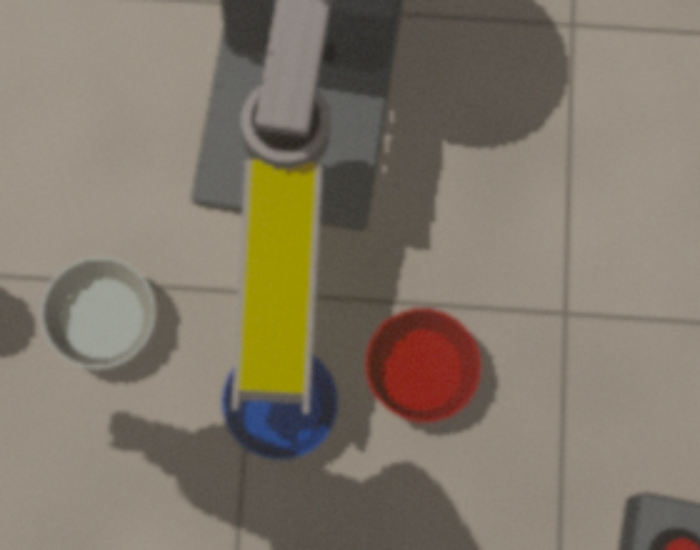

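```bash
cat >> h.py <<'E'
from scipy.spatial.transform import Rotation as R
from scipy.optimize import least_squares
def cloud(p,m):
    v,u=np.nonzero(m&(p['depth']>0)); d=p['depth'][v,u]
    return R.from_quat(p['attitude']).apply(np.c_[(u-p['cx'])/p['fx']*d,(v-p['cy'])/p['fy']*d,d])+p['xyz']
def tray_chute(p):
    im=p['img'].astype(int)
    b=cloud(p,(im[...,2]>im[...,0]+30)&(im[...,2]>im[...,1]+20)); b=b[(b[:,2]<.04)&(np.hypot(b[:,0]-.536,b[:,1]-.009)<.07)]
    h=cv2.convexHull((b[:,:2]*1000).astype('float32'))[:,0]
    s=least_squares(lambda c:np.hypot(*(h-c).T)-47,[536,9],loss='soft_l1'); print('tray',s.x,len(h))
    P=cloud(p,(im[...,0]>90)&(im[...,1]>80)&(im[...,2]<50)); P=P[(P[:,2]>.06)&(P[:,2]<.15)&(abs(P[:,1])<.2)&(P[:,0]<.72)&(P[:,0]>.5)]
    B=cv2.boxPoints(cv2.minAreaRect((P[:,:2]*1000).astype('float32'))); B=B[B[:,0].argsort()]
    a,c=B[:2].mean(0),B[2:].mean(0); print('chute end',a,'root',c)
E
python3 - <<'E'
from h import *
for c in ('top','scene'): tray_chute(shot(c))
print(status.sense()['tool_pos'])
E
```

```text
tray [540.4074681    6.54004969] 18
chute end [536.6968    14.510786] root [706.94006   16.733353]
tray [536.46301165   7.13851622] 13
chute end [535.3894    15.441465] root [705.81946   17.685839]
[0.55508123 0.26232528 0.18885297]
```

>>> jog_arm([
  [[0, 0, 0, 15, -40, -20, 0], [0, 0, 0, 15, -40, -25, 0], [0, 0, 0, 0, -40, -30, 0], [0, 0, 0, 0, -30, -30, 0], [0, 0, 0, 0, 0, -20, 0], [0, 0, 0, 0, 0, -5, 0], [0, 0, 0, 0, -10, 0, 0], [0, 0, 0, 0, -10, 0, 0], [0, 0, 0, 0, -10, 0, 0], [0, 0, 0, 0, -10, 0, 0], [0, 0, 0, 0, 0, 0, 0], [0, 0, 0, 0, 0, 0, 0]],
])

```text
time_s: 9.32
tool_pos: [0.5849, 0.0729, 0.0592]
tcp_rot: [0.114, 0.994, 0.0, 0.0]
wrist_force: [-0.3, 0.3, 0.2]
grip_width: -0.0001
```

>>> jog_arm([
  [[0, 0, 0, 0, -6, 0, 0], [0, 0, 0, 0, -5, 0, 0], [0, 0, 0, 0, -4, 0, 0], [0, 0, 0, 0, -3, 0, 0], [0, 0, 0, 0, -1.5, 0, 0], [0, 0, 0, 0, 0, 0, 0], [0, 0, 0, 0, 0, 0, 0]],
])

```text
time_s: 10.2
tool_pos: [0.5851, 0.0533, 0.0592]
tcp_rot: [0.114, 0.994, -0.0, 0.0]
wrist_force: [-0.2, 0.4, -0.6]
grip_width: -0.0
```

>>> jog_arm([
  [[0, 0, 0, 0, 10, 0, 0], [0, 0, 0, 0, 30, 0, 0], [0, 0, 0, -10, 30, 20, 0], [0, 0, 0, -40, 20, 50, 0], [0, 0, 0, -40, 20, 50, 0], [0, 0, 0, -40, 20, 40, 0], [0, 0, 0, -20, 0, 20, 0], [0, 0, 0, 0, 0, 0, 0]],
])

```text
time_s: 11.2
tool_pos: [0.4402, 0.1816, 0.2343]
tcp_rot: [0.113, 0.994, 0.001, 0.002]
wrist_force: [-0.1, 0.2, -0.1]
grip_width: -0.0001
```

Run:
```python
from h import *
for c in ('top','scene'):
    p=shot(c,c+'5.png'); tray_chute(p); find(p,['outlet','tray_blue','pivot','pod','start_top','stop_top'],n=1)
    find(p,['start','stop'],'boxes_of',1)
    im=p['img'].astype(int)
    for n,i,j in(('green',1,0),('red',0,1)):
        q=cloud(p,(im[...,i]>im[...,j]+40)&(im[...,i]>im[...,2]+25)); q=q[(np.hypot(q[:,0]-.43,q[:,1]+.33)<.08)&(q[:,2]>.05)]
        if len(q): print(n,len(q),np.round(np.median(q,0),4),q.min(0),q.max(0))
print(status.sense()['tool_pos'])
```

```text
tray [537.88660462   7.08408359] 26
chute end [536.5241     7.341381] root [706.5761    15.609936]
outlet 0.69 [0.5329 0.0097 0.057 ]
tray_blue 0.95 [ 0.5392  0.0104 -0.0016]
pivot 0.78 [0.7348 0.0172 0.1037]
pod 0.66 [ 0.4304 -0.3335 -0.0025]
start_top 0.69 [ 0.4274 -0.3674  0.0717]
stop_top 0.68 [ 0.4343 -0.3003  0.0714]
start 0.7 [ 0.4255 -0.3595  0.074 ]
stop 0.69 [ 0.4363 -0.2997  0.0714]
green 156 [ 0.4255 -0.3635  0.0721] [ 0.41329847 -0.37588673  0.06751151] [ 0.43738935 -0.35080942  0.07612385]
red 186 [ 0.4343 -0.3002  0.0718] [ 0.42165508 -0.31685254  0.05924924] [ 0.4480014  -0.28714018  0.0762876 ]
tray [536.02758257   6.59117339] 20
chute end [537.0274      7.8825207] root [707.24554   16.401701]
outlet 0.75 [0.5346 0.0033 0.0587]
tray_blue 0.91 [0.538  0.0113 0.0041]
pivot 0.97 [0.7309 0.0163 0.107 ]
pod 0.78 [ 4.336e-01 -3.345e-01 -3.000e-04]
start_top 0.72 [0.7381 0.0135 0.0024]
stop_top 0.54 [ 0.4351 -0.3022  0.0739]
start 0.65 [ 0.4276 -0.3622  0.0688]
stop 0.73 [0.5314 0.0318 0.0143]
green 62 [ 0.4295 -0.3592  0.0717] [ 0.41361645 -0.3773164   0.06084234] [ 0.43995926 -0.34955266  0.07638312]
red 76 [ 0.439  -0.2962  0.0718] [ 0.42068708 -0.31540833  0.06019616] [ 0.44988152 -0.28471313  0.07651728]
[0.44032723 0.180659   0.23237133]
```

>>> jog_arm([
  [[0, 0, 0, -1, -45, 0, 0], [0, 0, 0, -1, -45, 0, 0], [0, 0, 0, -1, -45, 0, 0], [0, 0, 0, -1, -45, 0, 0], [0, 0, 0, -1, -45, 0, 0], [0, 0, 0, -1, -45, 0, 0], [0, 0, 0, -1, -45, 0, 0], [0, 0, 0, -1, -45, 0, 0], [0, 0, 0, -1, -45, 0, 0], [0, 0, 0, -1, -45, 0, 0], [0, 0, 0, -1, -45, 0, 0], [0, 0, 0, -1, -45, 0, 0]],
])

```text
time_s: 13.6
tool_pos: [0.4282, -0.3609, 0.2324]
tcp_rot: [0.114, 0.994, 0.0, 0.0]
wrist_force: [-0.2, -0.0, -0.4]
grip_width: 0.0001
```

>>> jog_arm([
  [[0, 0, 0, 0, -2, -40, 0], [0, 0, 0, -1, -1, -40, 0], [0, 0, 0, 0, 0, -40, 0], [0, 0, 0, 0, 0, -22, 0], [0, 0, 0, 0, 0, 0, 0], [0, 0, 0, 0, 0, 0, 0]],
])

```text
time_s: 14.35
tool_pos: [0.428, -0.3629, 0.0914]
tcp_rot: [0.114, 0.994, -0.001, 0.001]
wrist_force: [-0.7, -0.1, 0.6]
grip_width: 0.0001
```

Run:
```python
from h import *
p=shot('scene','s6.png')
cv2.imwrite('pics/s6c.png',cv2.resize(p['img'][80:230,150:350,::-1],None,fx=4,fy=4))
print(status.sense()['tool_pos'])
```

```text
[ 0.42811323 -0.3630212   0.09167616]
```

View pics/s6c.png

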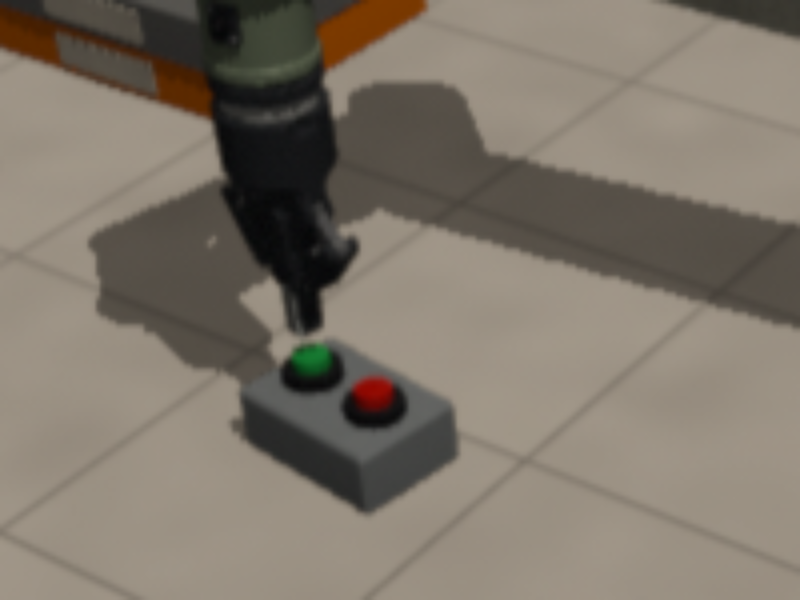

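The fingertips at (305,330) are right above the green button at (313,357), and clear of the red one at (375,395).

>>> jog_arm([
  [[0, 0, 0, 0, 0, -8, 0], [0, 0, 0, 0, 0, -8, 0], [0, 0, 0, 0, 0, -4, 0], [0, 0, 0, 0, 0, -2, 0], [0, 0, 0, 0, 0, 0, 0], [0, 0, 0, 0, 0, 0, 0]],
])

```text
time_s: 15.15
tool_pos: [0.4271, -0.3621, 0.0685]
tcp_rot: [0.114, 0.994, 0.0, -0.0]
wrist_force: [-1.1, 1.3, 2.8]
grip_width: -0.0002
```

>>> jog_arm([
  [[0, 0, 0, 0, 0, -1, 0], [0, 0, 0, 0, 0, -1, 0], [0, 0, 0, 0, 0, -1, 0], [0, 0, 0, 0, 0, 0, 0]],
])

```text
time_s: 15.65
tool_pos: [0.4272, -0.3622, 0.066]
tcp_rot: [0.114, 0.994, 0.0, -0.0]
wrist_force: [-3.1, 2.4, 8.7]
grip_width: -0.0
```

>>> jog_arm([
  [[0, 0, 0, 0, 0, -1, 0], [0, 0, 0, 0, 0, 0, 0]],
])

```text
time_s: 15.9
tool_pos: [0.4272, -0.3622, 0.0659]
tcp_rot: [0.114, 0.994, 0.0, 0.0]
wrist_force: [-4.5, 3.8, 15.0]
grip_width: -0.0
```

The travel has stopped and the force is rising, so the button is at its end stop. Next I release it and retreat.

>>> jog_arm([
  [[0, 0, 0, 0, 0, 3, 0], [0, 0, 0, 0, 0, 10, 0], [0, 0, 0, 0, 0, 30, 0], [0, 0, 0, 0, 0, 40, 0], [0, 0, 0, 0, 0, 40, 0], [0, 0, 0, -20, -30, 20, 0], [0, 0, 0, -20, -30, 0, 0], [0, 0, 0, -20, -30, 0, 0], [0, 0, 0, 0, 0, 0, 0], [0, 0, 0, 0, 0, 0, 0]],
])

```text
time_s: 17.15
tool_pos: [0.3676, -0.4522, 0.2072]
tcp_rot: [0.114, 0.994, 0.0, 0.0]
wrist_force: [-0.2, 0.1, 0.6]
grip_width: -0.0
```

Run:
```python
from h import *
for c in ('top','scene'):
    p=shot(c,c+'7.png'); tray_chute(p); find(p,['outlet','tray_blue','start_top','tray_white','tray_red','jar'],n=1)
s=status.sense();print(s['time_s'],s['tool_pos'],s['wrist_force'])
```

```text
tray [538.05649551   7.21082022] 23
chute end [536.5922     7.225499] root [707.1861    15.801304]
outlet 0.55 [0.5333 0.0106 0.0553]
tray_blue 0.79 [ 0.538   0.0078 -0.0053]
start_top 0.72 [ 0.4291 -0.3668  0.072 ]
tray_white 0.74 [ 0.6014  0.161  -0.0062]
tray_red 0.9 [ 0.5724 -0.1036  0.0018]
jar 0.73 [ 0.6099  0.3109 -0.0011]
tray [536.07577157   6.21305985] 21
chute end [535.50275     7.4034243] root [706.674    16.41903]
outlet 0.89 [0.5341 0.0048 0.0556]
tray_blue 0.65 [0.5359 0.0114 0.002 ]
start_top 0.51 [ 0.4276 -0.367   0.0699]
tray_white 0.96 [0.594  0.1581 0.0017]
tray_red 0.71 [ 0.5746 -0.1063  0.0015]
jar 0.8 [ 0.6118  0.3123 -0.0012]
17.85 [ 0.36734347 -0.45235447  0.20731113] [ 0.01631043 -0.28593062  0.32873381]
```

View pics/top7.png

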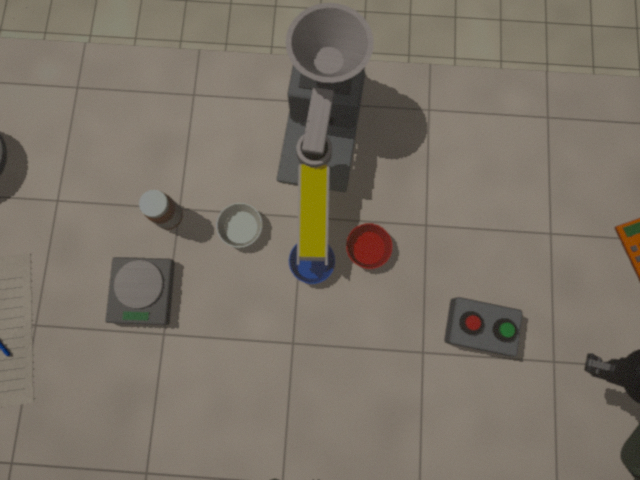

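The chute now ends at (313,262), over the blue tray at (312,262). The trays and jar are in their original places, and the gripper is clear at (600,365).

```bash
python3 -c "
from h import *
print(ticket.sign_off())"
```

```text
the job is handed in; nothing more can be done
None
```

The chute's outlet is over the middle of the blue tray, the green start button has been pressed fully down and released, and the job is handed in (about 18 s of the 48 s used).

- **Chute:** I pushed its side with the closed fingertips in two strokes, without gripping. In the last check, the colour and depth fit put the chute's end within about 1 mm sideways of the tray centre. The networks' outlet and tray positions differed by about 3 mm (top camera) and 7 mm (scene camera), in opposite directions.
- **Start button:** At the end of the press, the tool moved only 0.1 mm for a commanded 1 mm while the force rose from 8.7 to 15 N. I took that as the end stop. After release, its top was found back at about z = 0.07 m.
- **Everything else:** The trays and jar were found where they started, within the networks' noise. The red button was never touched. The arm ended clear of everything, with the wrist force near zero.

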